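# Make up the repair tray for one watch

### The job

Make up the job tray for the next repair: seat the brass holder ring in the recess of the round metal stand, lay the round watch flat, dial up, centred on the ring, and then put the clear dust cover upright over both so that it stands down on the foot of the stand. Stand the larger yellow pot in the wooden well with the wide hole and the black eye loupe, wide end down, in the well with the narrow hole. The square watch and the smaller yellow pot belong to another job: leave them where they are.

Things in the scene. Friction and masses are not known exactly. Their poses are not given: they have to be found in the camera images.
- holder_ring: brass movement-holder ring, 39 mm across, 12 mm high, looks like a thick ring with a pale inside (it is solid for contact), lying flat; origin at the centre of its underside, z up. All loose things start standing on a flat grey mat whose top is 38 mm above the worktop (z = 0.038). Weighs about 50 g
- round_watch: steel watch head without strap, round case with a round dark dial, 43 mm long over the strap lugs (own x), 36 mm wide over case and crown (own y), 11 mm high, lying dial up; origin at the centre of its underside, z out of the dial. Grasp low across the 36 mm width: its sides are widest 3 to 7 mm above the underside and narrow above that. About 35 g
- square_watch: look-alike that is to be left alone: steel watch head with a square dial, 40 x 33 x 11 mm; origin at the centre of its underside
- large_pot: larger of the two closed round yellow pots: 47 mm across, 22 mm high; origin at the centre of its underside, z up. About 25 g
- small_pot: look-alike that is to be left alone: smaller yellow pot, 40 mm across, 16 mm high; origin at the centre of its underside
- loupe: black eye loupe, a hollow-looking tapered tube standing on its wide end, 33 mm across at the foot, narrower towards the top, 28 mm high; origin at the centre of its underside, z up. About 30 g. (A smaller black lidded pot, 29 mm across and 13 mm high, also lies about; it is not wanted)
- dust_cover: clear round dust cover, open below: 80 mm outside, 75 mm inside diameter, inner height 31 mm, flat top at 34 mm; on its centre a black knob, a cylinder 18 mm across from 40 to 54 mm above the origin on a thinner neck, to be pinched from above; origin at the centre of its open lower edge, z up. About 60 g
- watch_stand: round aluminium stand, fixed in one of three bays (84 mm apart along own y; inserts change bays) of a shallow wooden tray. Foot disc 81 mm across, 16 mm high; on it a collar 60 mm outside, 51 mm inside, top at 20 mm; its recess (dark floor at 16 mm) takes the ring, the dust cover goes over the collar onto the disc. Origin: centre of underside, 42 mm above the worktop; own x across the tray
- pot_well: light wooden block 80 x 80 x 14 mm, fixed in another bay of the tray (90 x 266 mm, rim 12 mm above the mat), with the WIDE round hole: 60 mm diameter, 8 mm deep (dark floor 6 mm above the origin); origin at the centre of its underside, 42 mm above the worktop, own x across the tray
- loupe_well: light wooden block 80 x 80 x 14 mm, fixed in another bay of the tray, with the NARROW round hole: 46 mm diameter, 8 mm deep (dark floor 6 mm above the origin); origin at the centre of its underside, 42 mm above the worktop, own x across the tray
Things that resemble listed ones, but are neither listed nor needed, are in the scene too. Leave any red look-alike of the holder_ring alone.

How it is judged:
By the outcome, as a careful person would: the job done as asked, in the order asked, and still so for the second after the job is handed in, with the robot touching nothing.
It also fails if it takes over 106 s, if anything falls off the work surface, if the arm or the gripper's body presses on something with over 40 N, if the wrist force passes 120 N, or if a joint passes its speed limit or range.

### The arm

A 6-joint arm with a two-finger parallel gripper is mounted at the origin on a cart in front of the work surface, level with it; the furniture and walls round the work are solid. World frame = base frame: x ahead of the robot, y to its left, z up, the work surface at z = 0. Lengths are in m, angles in rad, forces in N, time in s.
With the tool pointing down it reaches from about 0.25 to 0.725 m from the base axis. Payload 4 kg.
Tool frame: the origin (TCP) lies at the centre of the arm's flange, where the gripper is bolted on; the fingertips stand 173 mm ahead of it and the grasp point (between the pads) lies 155 mm ahead of it (ctrl.pinch_z is the z of the grasp point in the tool frame, in m); z points along the fingers, y is the line along which they close (so a half turn about z gives the same grasp; the last joint's range is limited). The gripper opens to 85 mm and grips with 20 to 120 N. Pads are 22 mm wide; open, the fingers measure 114 mm over their backs; the gripper's body (76 mm by 85 mm) begins 54 mm behind the grasp point. The pads swing forward as they close: fully open they stand 13 mm farther back than shut.
Start: joints at [0, 0.241, 0.005, 1.335, 0, 1.571], TCP at [0.5, 0, 0.405] pointing down, gripper open.
Joint ranges: [-2.72, 2.72], [-1.05, 1.87], [-1.09, 1.28], [-1.99, 2.15], [-1.42, 1.44], [-3.14, 3.14]. Speed limits (rad/s): [2.79, 2.79, 3.14, 3.14, 3.14, 3.14].

### API

Orientations are given as a 3x3 rotation matrix whose columns are the frame's x, y, z axes.
In Python, from station import ctrl gives the robot as it stands. The module is installed in compiled form; this text tells all that it offers.
- The arm moves only by the shell command python3 -m inch 'ROWS' [FORCE]. ROWS is JSON, a list of rows, each an object with "travel": the shift along the tool's x, y, z in cm, a list of three; "rot": the turn, a rotation vector about the tool's x, y, z in rad, a list of three; "grip": the closure, from -1 (fully open) to 1 (shut). A call has 1 to 12 rows; each row shifts and turns the commanded pose from where the row before left it, along the tool's axes as they then stand; what a row does not reach is not made up. A row lasts 1/12 s, in which the tool goes at most 41.7 mm and 7.16 degrees, less where a joint would pass 70% of its speed; a pose out of reach is approached as far as the arm can. A call with a gripper value outside its range is refused whole. The fingers move at their own pace and stop on an object; FORCE is the grip in N (left out, the last holds). Time passes only in rows, so rows that do not move let the fingers close. It gives the time, the measured TCP pose, the force, the opening and the grip force at its end, in the units of the state.
- ctrl.state(): the state, without advancing time (a new reading comes with each control period).
- ctrl.capture(name): name is "scene" or "side" or "wrist"; returns the picture (480x640x3 uint8, red, green, blue); there is no depth.
- ctrl.camera_info(name): a dict with "intrinsics" (3x3 intrinsics, pixels), "k1" (the pictures are not rectified: a ray, as slopes to the right and down, at radius r is drawn at 1 + k1 r^2 times it, then the intrinsics apply), "extrinsics" (4x4, takes a point from camera to world coordinates). Camera axes: x right, y down, z forward; pixel columns grow to the right and rows downward; lengths in m; the calibration is good to about 2 mm. A picture is of the moment at which its call begins: read the wrist's pose just before it. camera_info takes no time and is no camera call; for the wrist camera it gives the pose at the moment of the call.
- ctrl.close_job(): hands the job in; it is judged then, once.
Trained networks look in the newest picture that a camera, given by its name, has taken for a name from the list of things; names that differ only in an ending like _2 or _b are one class to them, and where a whole thing is asked for, a point or a joint stands for the part that bears it (a point fixed in the world has none). Each returns a list of dicts, best first, with "confidence" (0 to 1); they miss things now and then, are a little off and sometimes report something else, mostly with a low value. They report only what shows in the picture. A call takes as long as a camera call. They do not tell look-alikes from the thing itself.
- ctrl.search_frame(camera, target): "centre" ([x, y, z] in m, in world coordinates, good to about 4 mm: the middle of the surface that is visible of it).
- ctrl.cut_out(camera, target): "mask" (480x640 bool, what is visible of it).
- ctrl.landmark_of(camera, target): "centre" ([x, y, z] in m, in world coordinates, good to about 4 mm: a listed point, or the origin of a listed thing).
The state is a dict: "time": time; "joints": joint angles; "qvel": joint speeds; "tau": joint torques, N m; "position": TCP position; "eef_rot": TCP orientation; "wrist_force": force on the tool from outside, world axes, zero at the start; "moment": the same for the moment, N m; "grip_width": opening from 0.0 (shut) to 1.0 (fully open); "finger_force": force on a finger pad.
Only numpy, scipy, OpenCV 4.12 (cv2) and the standard library are available. Lean on these libraries where they do the work, as an engineer would, in place of code of your own. Each camera call takes 0.05 s, during which the arm holds its last target. There are 200 camera calls.

## Working session

There is one attempt and no reset: what is moved stays moved. The work goes in short steps, Python scripts to look and compute and a shell command to move; the robot and the scene stay as the last step left them, time stands still between calls to the robot, and variables do not carry over. Pictures are saved under pics/ and viewed, at most 14 in all, crops included, and the job is handed in when it is done.

```bash
mkdir -p pics
cat > h.py <<'E'
import numpy as np,cv2
from station import ctrl
def save(cam,name,crop=None,scale=1):
    im=ctrl.capture(cam)[:,:,::-1]
    np.save('pics/'+name+'.npy',im)
    if crop: im=im[crop[1]:crop[3],crop[0]:crop[2]]
    cv2.imwrite('pics/'+name+'.png',cv2.resize(im,None,fx=scale,fy=scale,interpolation=cv2.INTER_CUBIC)); return im
def ray(cam,u,v,info=None):
    i=info or ctrl.camera_info(cam);K=np.array(i['intrinsics']);T=np.array(i['extrinsics']);k=i['k1']
    xd=(u-K[0,2])/K[0,0];yd=(v-K[1,2])/K[1,1];x,y=xd,yd
    for _ in range(20):
        s=1+k*(x*x+y*y);x,y=xd/s,yd/s
    return T[:3,3],T[:3,:3]@np.array([x,y,1])
def at(cam,u,v,z,info=None):
    o,d=ray(cam,u,v,info);return o+d*(z-o[2])/d[2]
def proj(cam,P,info=None):
    i=info or ctrl.camera_info(cam);K=np.array(i['intrinsics']);T=np.array(i['extrinsics'])
    p=T[:3,:3].T@(np.array(P)-T[:3,3]);x,y=p[0]/p[2],p[1]/p[2];s=1+i['k1']*(x*x+y*y)
    return K[0,0]*x*s+K[0,2],K[1,1]*y*s+K[1,2]
E
python3 - <<'E'
from h import *
np.set_printoptions(precision=3,suppress=True)
for c in ['scene','side','wrist']:
    save(c,c+'0'); i=ctrl.camera_info(c); print(c,i['intrinsics'][0],i['k1']);print(np.array(i['extrinsics']))
names='holder_ring round_watch square_watch large_pot small_pot loupe dust_cover watch_stand pot_well loupe_well'.split()
for n in names:
  for c in ['scene','wrist']:
    print(n,c,[(np.round(d['centre'],3).tolist(),round(d['confidence'],2),np.round(proj(c,d['centre'])).tolist()) for d in ctrl.landmark_of(c,n)][:4])
print(ctrl.state())
E
```

```text
scene [448.718   0.    319.143] 0.013755358046316208
[[ 0.729 -0.511  0.455  0.108]
 [-0.684 -0.554  0.474 -0.504]
 [ 0.009 -0.657 -0.754  0.818]
 [ 0.     0.     0.     1.   ]]
side [433.183   0.    328.093] -0.07182993209481121
[[-1.    -0.02   0.004  0.556]
 [-0.019  0.808 -0.589  0.485]
 [ 0.008 -0.589 -0.808  0.755]
 [ 0.     0.     0.     1.   ]]
wrist [432.635   0.    316.577] -0.0815466851928639
[[ 1.     0.001 -0.001  0.5  ]
 [ 0.    -0.956 -0.292  0.074]
 [-0.001  0.292 -0.956  0.374]
 [ 0.     0.     0.     1.   ]]
holder_ring scene [([0.455, 0.006, 0.039], 0.68, [272.0, 262.0]), ([0.479, -0.326, -0.003], 0.67, [392.0, 368.0]), ([0.562, -0.322, -0.0], 0.61, [417.0, 339.0])]
holder_ring wrist [([0.453, 0.007, 0.039], 0.63, [257.0, 196.0])]
round_watch scene [([0.558, 0.3, 0.038], 0.64, [231.0, 176.0])]
round_watch wrist []
square_watch scene [([0.453, 0.202, 0.036], 0.58, [220.0, 216.0])]
square_watch wrist []
large_pot scene [([0.451, 0.293, 0.035], 0.76, [198.0, 197.0])]
large_pot wrist []
small_pot scene [([0.462, 0.09, 0.037], 0.78, [251.0, 240.0])]
small_pot wrist [([0
[... 421 characters left out ...]
 0.71, [304.0, 211.0]), ([0.644, -0.171, 0.04], 0.21, [390.0, 262.0])]
pot_well wrist [([0.606, 0.07, 0.041], 0.94, [456.0, 115.0])]
loupe_well scene [([0.603, 0.156, 0.04], 0.71, [280.0, 195.0])]
loupe_well wrist []
{'time': 1.15, 'joints': array([0.   , 0.241, 0.005, 1.335, 0.   , 1.571]), 'qvel': array([-0.001,  0.001, -0.   , -0.   , -0.002,  0.001]), 'tau': array([  0.001, -37.222,  25.269,   0.001,   0.   ,   0.   ]), 'position': array([0.5  , 0.   , 0.405]), 'eef_rot': array([[-0.,  1.,  0.],
       [ 1.,  0.,  0.],
       [ 0.,  0., -1.]]), 'wrist_force': array([ 0.87 , -0.476,  0.16 ]), 'moment': array([ 0.024, -0.006, -0.008]), 'finger_force': 0.0, 'grip_width': 1.0038788254919997}
```

View pics/scene0.png

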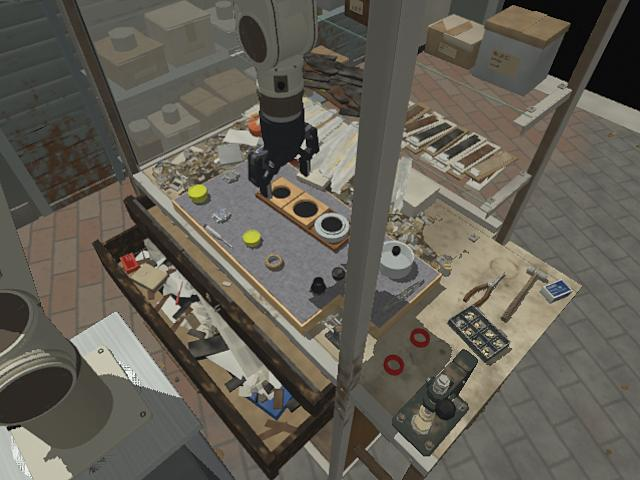

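View pics/side0.png

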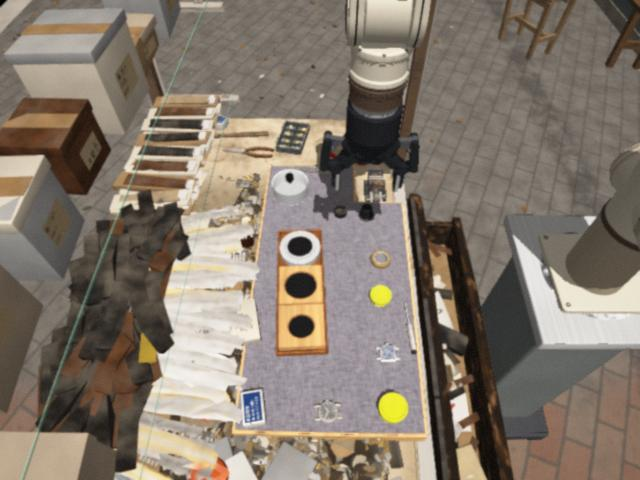

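The scene has two yellow pots, at side px (393,407), the bigger one, and (381,296). The two watches are at side px (388,352) and (328,411). The brass ring is at (380,259), the loupe at (366,211) with the black lidded pot at (340,211), and the cover at (290,183). The stand is at (300,248), the wide well at (301,285) and the narrow well at (301,326). The red rings sit off the mat. I'll enlarge one crop to confirm the watches and pots.

Run:
```python
from h import *
np.set_printoptions(precision=3,suppress=True)
save('side','side1',(270,275,430,435),3.7)
im=np.load('pics/side1.npy')
for n in 'holder_ring round_watch square_watch large_pot small_pot loupe dust_cover watch_stand pot_well loupe_well'.split():
    print(n,[(np.round(d['centre'],3).tolist(),round(d['confidence'],2),np.round(proj('side',d['centre'])).tolist()) for d in ctrl.landmark_of('side',n)][:4])
# yellow blobs sizes
m=((im[:,:,2]>150)&(im[:,:,1]>150)&(im[:,:,0]<90)).astype(np.uint8)
n,l,s,c=cv2.connectedComponentsWithStats(m)
for k in range(1,n):
    if s[k,4]>80:
        x,y,w,h=s[k,:4];z=.05
        print('yellow',c[k],np.round(at('side',x,y+h/2,z)-at('side',x+w,y+h/2,z),4), at('side',*c[k],.055))
print('post', at('side',405,150,0), at('side',407,110,0))
```

```text
holder_ring [([0.561, -0.323, 0.0], 0.57, [330.0, 160.0]), ([0.455, 0.002, 0.038], 0.52, [380.0, 260.0])]
round_watch [([0.557, 0.296, 0.032], 0.97, [326.0, 411.0])]
square_watch [([0.454, 0.198, 0.041], 0.57, [387.0, 353.0])]
large_pot [([0.448, 0.291, 0.036], 0.64, [393.0, 408.0])]
small_pot [([0.46, 0.095, 0.039], 0.61, [380.0, 301.0])]
loupe [([0.484, -0.11, 0.038], 0.5, [364.0, 216.0])]
dust_cover [([0.648, -0.176, 0.036], 0.75, [290.0, 193.0])]
watch_stand [([0.62, -0.01, 0.043], 0.78, [298.0, 252.0]), ([0.613, 0.073, 0.041], 0.49, [299.0, 288.0])]
pot_well [([0.612, 0.072, 0.041], 0.83, [300.0, 288.0]), ([0.454, 0.199, 0.04], 0.44, [386.0, 354.0]), ([0.618, -0.01, 0.044], 0.24, [299.0, 252.0])]
loupe_well [([0.603, 0.156, 0.043], 0.8, [302.0, 329.0])]
yellow [379.997 295.312] [0.039 0.001 0.   ] [0.462 0.092 0.055]
yellow [149.387 354.443] [0.024 0.001 0.   ] [0.86  0.218 0.055]
yellow [392.521 407.206] [0.046 0.001 0.   ] [0.452 0.294 0.055]
post [ 0.367 -0.366  0.   ] [ 0.347 -0.533  0.   ]
```

View pics/side1.png

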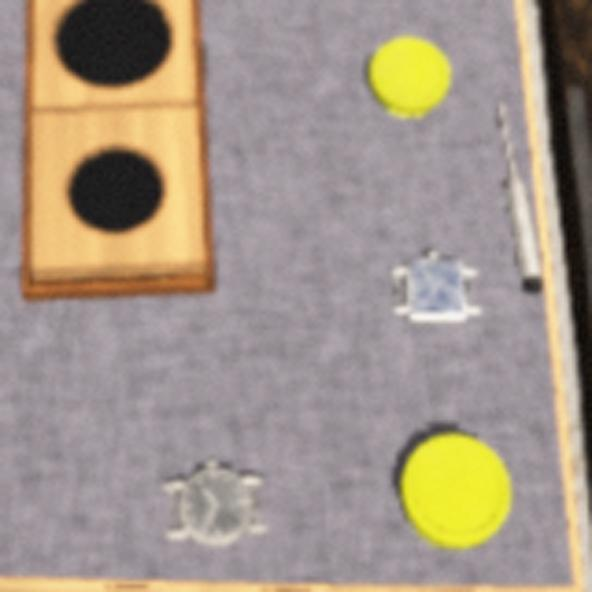

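The crop shows the round dial at crop (213,505), i.e. side px (328,411), with lugs along world x. The square one is at crop (437,287). The bigger yellow pot, 46 mm, is at crop (456,490), and the small one at crop (410,75) is 39 mm. That settles which watch and pot to use. Next, above the ring.

```bash
python3 -m inch '[{"travel":[0.1,-1.2,2.6],"rot":[0,0,0],"grip":-0.3},{"travel":[0.1,-1.2,2.6],"rot":[0,0,0],"grip":-0.3},{"travel":[0.1,-1.2,2.6],"rot":[0,0,0],"grip":-0.3},{"travel":[0.1,-0.9,2.7],"rot":[0,0,0],"grip":-0.3},{"travel":[0,0,0],"rot":[0,0,0],"grip":-0.3},{"travel":[0,0,0],"rot":[0,0,0],"grip":-0.3}]' 30
cat >> h.py <<'E'
def look(cam,target,n=2):
    "capture, print landmark + mask-centre candidates"
    s=ctrl.state(); info=ctrl.camera_info(cam); im=ctrl.capture(cam)[:,:,::-1]; np.save('pics/last.npy',im); cv2.imwrite('pics/last.png',im)
    print('tcp',np.round(s['position'],4),'w',round(s['grip_width'],3),'t',s['time'])
    return im,info
def circle(cam,pts,z,info):
    "fit circle in world plane z to pixel pts"
    P=np.array([at(cam,u,v,z,info)[:2] for u,v in pts])
    A=np.c_[2*P,np.ones(len(P))];s=np.linalg.lstsq(A,(P**2).sum(1),rcond=None)[0]
    return s[:2],np.sqrt(s[2]+s[:2]@s[:2])
def maskrep(cam,target,zs,info,k=2):
    for d in ctrl.cut_out(cam,target)[:k]:
        m=d['mask'].astype(np.uint8);c=max(cv2.findContours(m,cv2.RETR_EXTERNAL,cv2.CHAIN_APPROX_NONE)[0],key=cv2.contourArea)
        h=cv2.convexHull(c)[:,0];(u,v),_=cv2.minEnclosingCircle(c)
        print(target,round(d['confidence'],2),'bbox',cv2.boundingRect(c),[(z,)+tuple(np.round(np.r_[circle(cam,c[:,0],z,info)[0],circle(cam,c[:,0],z,info)[1]],4)) for z in zs])
E
python3 - <<'E'
from h import *
im,info=look('wrist','')
maskrep('wrist','holder_ring',[.038,.05],info)
maskrep('wrist','watch_stand',[.042,.058,.062],info)
print(ctrl.landmark_of('wrist','holder_ring'),ctrl.landmark_of('wrist','watch_stand'))
E
```

```text
time: 2.2
position: [0.4543, 0.004, 0.2991]
eef_rot: [[-0.0, 1.0, -0.003], [1.0, 0.0, -0.0], [-0.0, -0.003, -1.0]]
wrist_force: [1.2, -0.1, 1.6]
grip_width: 0.651
finger_force: 0.0
tcp [0.4543 0.004  0.2991] w 0.651 t 2.2
watch_stand 0.85 bbox (532, 209, 108, 141) [(0.042, np.float64(0.6169), np.float64(-0.0189), np.float64(0.041)), (0.058, np.float64(0.6055), np.float64(-0.0121), np.float64(0.0381)), (0.062, np.float64(0.6026), np.float64(-0.0104), np.float64(0.0374))]
[] [{'centre': [0.613, -0.0136, 0.0419], 'confidence': 0.6}]
```

View pics/last.png

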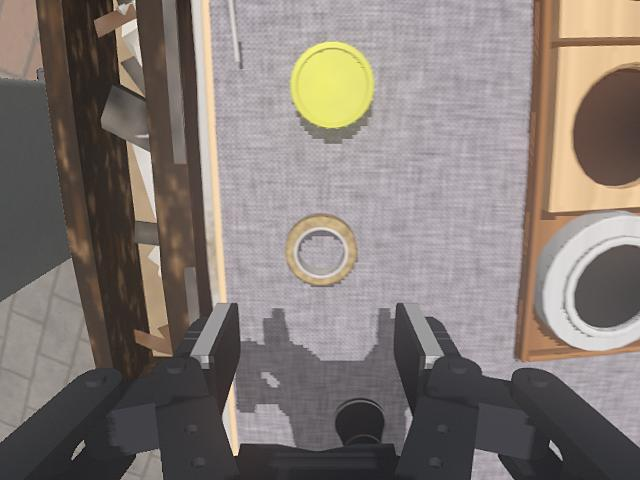

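The wrist picture shows the brass ring at (321,250) with its rim about 36 px in radius, the stand at (595,285) and the wide well top right.

Run:
```python
from h import *
info=ctrl.camera_info('wrist')
im=cv2.imread('pics/last.png');hsv=cv2.cvtColor(im,cv2.COLOR_BGR2HSV)
roi=np.zeros(im.shape[:2],np.uint8);roi[200:300,270:375]=1
m=((hsv[...,1]>70)&(hsv[...,0]<30)).astype(np.uint8)*roi
c=max(cv2.findContours(m,0,1)[0],key=cv2.contourArea)[:,0];print(cv2.boundingRect(c))
for z in(.038,.044,.05):print(z,circle('wrist',c,z,info))
for z in(.042,.058):
  print('disc left',at('wrist',536,283,z,info))
print('tray edge',at('wrist',519,358,.05,info),at('wrist',530,100,.05,info))
```

```text
(286, 214, 71, 71)
0.038 (array([4.60465285e-01, 3.69595158e-04]), np.float64(0.02054487674891119))
0.044 (array([0.46037505, 0.00235723]), np.float64(0.02001651374245232))
0.05 (array([0.46028482, 0.00434487]), np.float64(0.019488150735989578))
disc left [ 0.58693589 -0.01888219  0.042     ]
disc left [ 0.57786641 -0.01214604  0.058     ]
tray edge [ 0.57988882 -0.06425736  0.05      ] [0.56515422 0.08341696 0.05      ]
```

```bash
python3 -m inch '[{"travel":[0,0.4,3.0],"rot":[0,0,0],"grip":-0.3},{"travel":[0,0,3.0],"rot":[0,0,0],"grip":-0.3},{"travel":[0,0,2.3],"rot":[0,0,0],"grip":-0.3},{"travel":[0,0,0],"rot":[0,0,0],"grip":-0.3},{"travel":[0,0,0],"rot":[0,0,0],"grip":0.5},{"travel":[0,0,0],"rot":[0,0,0],"grip":0.5},{"travel":[0,0,0],"rot":[0,0,0],"grip":0.5},{"travel":[0,0,0],"rot":[0,0,0],"grip":0.5},{"travel":[0,0,0],"rot":[0,0,0],"grip":0.5}]' 30
```

```text
time: 3.2
position: [0.4598, 0.004, 0.2181]
eef_rot: [[0.0, 1.0, 0.003], [1.0, -0.0, 0.0], [0.0, 0.003, -1.0]]
wrist_force: [0.0, 0.1, 2.9]
grip_width: 0.405
finger_force: 30.3
```

```bash
python3 -m inch '[{"travel":[0,0,-2.0],"rot":[0,0,0],"grip":0.5},{"travel":[0,0,-3.0],"rot":[0,0,0],"grip":0.5},{"travel":[-0.2,1.5,-3.2],"rot":[0,0,0],"grip":0.5},{"travel":[-0.3,2.8,0],"rot":[0,0,0],"grip":0.5},{"travel":[-0.3,2.8,0],"rot":[0,0,0],"grip":0.5},{"travel":[-0.3,2.8,0],"rot":[0,0,0],"grip":0.5},{"travel":[-0.3,2.8,0],"rot":[0,0,0],"grip":0.5},{"travel":[-0.2,1.8,0],"rot":[0,0,0],"grip":0.5},{"travel":[0,1.2,0],"rot":[0,0,0],"grip":0.5},{"travel":[0,0,0],"rot":[0,0,0],"grip":0.5},{"travel":[0,0,0],"rot":[0,0,0],"grip":0.5}]'
python3 - <<'E'
from h import *
im,info=look('wrist','')
print(np.array(info['extrinsics']))
maskrep('wrist','watch_stand',[.042,.058,.062],info)
maskrep('wrist','pot_well',[.056],info)
for n in['watch_stand','pot_well','loupe_well']:print(n,[(np.round(d['centre'],4),d['confidence']) for d in ctrl.landmark_of('wrist',n)])
E
```

```text
time: 4.12
position: [0.6161, -0.012, 0.2986]
eef_rot: [[0.0, 1.0, -0.0], [1.0, -0.0, 0.0], [0.0, -0.0, -1.0]]
wrist_force: [-0.6, 0.0, 0.3]
grip_width: 0.412
finger_force: 30.1
tcp [ 0.6161 -0.012   0.2986] w 0.412 t 4.1167
[[ 9.99999871e-01  3.28915108e-04  3.86700775e-04  6.16338844e-01]
 [ 4.27437507e-04 -9.56481726e-01 -2.91791922e-01  6.16715042e-02]
 [ 2.73897453e-04  2.91792050e-01 -9.56481743e-01  2.68310949e-01]
 [ 0.00000000e+00  0.00000000e+00  0.00000000e+00  1.00000000e+00]]
watch_stand 0.65 bbox (238, 178, 156, 122) [(0.042, np.float64(0.6159), np.float64(-0.0114), np.float64(0.0379)), (0.058, np.float64(0.6159), np.float64(-0.0062), np.float64(0.0353)), (0.062, np.float64(0.6159), np.float64(-0.0049), np.float64(0.0346))]
pot_well 0.81 bbox (209, 0, 182, 180) [(0.056, np.float64(0.6096), np.float64(0.0703), np.float64(0.0454))]
watch_stand [(array([ 0.6163, -0.011 ,  0.0442]), 0.92)]
pot_well [(array([0.6091, 0.0696, 0.0401]), 0.78), (array([0.46  , 0.0857, 0.039 ]), 0.31)]
loupe_well []
```

View pics/last.png

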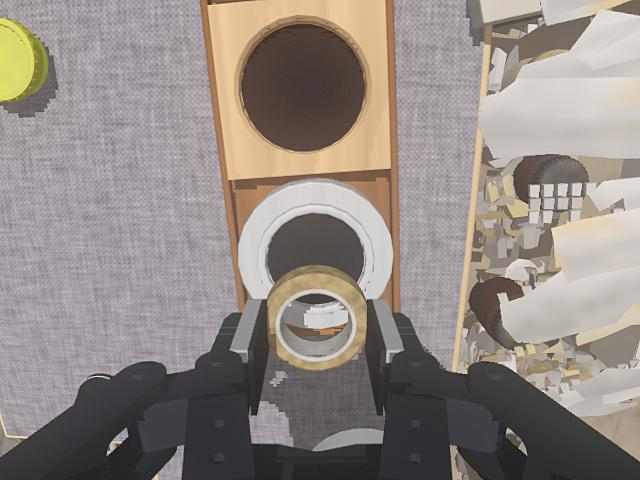

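The picture shows the ring level in the pads at (317,318). The stand's disc spans columns 238–394, with its top edge at row 178. I'll compute the offset.

Run:
```python
from h import *
info=ctrl.camera_info('wrist'); im=cv2.imread('pics/last.png')
f=lambda pts,z:print(z,*circle('wrist',pts,z,info))
print('disc l/r',at('wrist',239,258,.058,info),at('wrist',393,258,.058,info),'top',at('wrist',316,180,.058,info))
# dark recess contour
g=cv2.cvtColor(im,cv2.COLOR_BGR2GRAY)
# white collar/disc outer contour points, upper half
w=((im.min(2)>120)&(im.max(2).astype(int)-im.min(2)<18)).astype(np.uint8)
P=[]
for a in np.radians(np.arange(-175,-4,5)):
    for r in range(120,50,-1):
        u,v=316+r*np.cos(a),258+r*np.sin(a)
        if w[int(v),int(u)] and w[int(v-2*np.sin(a)),int(u-2*np.cos(a))] and w[int(v-5*np.sin(a)),int(u-5*np.cos(a))]: P.append((u,v));break
P=np.array(P); f(P,.058)
D=[]
for a in np.radians(np.arange(-180,1,6)):
    for r in range(20,80):
        u,v=316+r*np.cos(a),256+r*np.sin(a)
        if g[int(v),int(u)]>130: D.append((u,v));break
f(np.array(D),.062)
# ring in hand, brass contour
hsv=cv2.cvtColor(im,cv2.COLOR_BGR2HSV);roi=np.zeros(g.shape,np.uint8);roi[262:375,266:369]=1
m=((hsv[...,1]>60)&(hsv[...,0]>12)&(hsv[...,0]<30)).astype(np.uint8)*roi
c=max(cv2.findContours(m,0,1)[0],key=cv2.contourArea)[:,0];print(cv2.boundingRect(c));
for z in(.125,.129,.133):f(c,z)
```

```text
disc l/r [ 0.57566559 -0.01234289  0.058     ] [ 0.65534771 -0.01231594  0.058     ] top [0.61549669 0.02811593 0.058     ]
0.058 [ 0.61658032 -0.04514048] 0.07496755756657492
0.062 [ 0.61523045 -0.01254581] 0.02520472283179152
(267, 265, 100, 106)
0.125 [ 0.61557064 -0.01305736] 0.020550611604757123
0.129 [ 0.61557204 -0.01097598] 0.019978936797545886
0.133 [ 0.61557344 -0.0088946 ] 0.019407261990300306
```

```bash
python3 -m inch '[{"travel":[-0.25,0,2.0],"rot":[0,0,0],"grip":0.5},{"travel":[0,0,2.0],"rot":[0,0,0],"grip":0.5},{"travel":[0,0,1.5],"rot":[0,0,0],"grip":0.5},{"travel":[0,0,0.4],"rot":[0,0,0],"grip":0.5},{"travel":[0,0,0],"rot":[0,0,0],"grip":0.5},{"travel":[0,0,0],"rot":[0,0,0],"grip":0.5},{"travel":[0,0,0],"rot":[0,0,0],"grip":0.5}]'
```

```text
time: 5.0
position: [0.6162, -0.0145, 0.2406]
eef_rot: [[-0.0, 1.0, 0.001], [1.0, 0.0, -0.0], [-0.0, 0.001, -1.0]]
wrist_force: [0.3, 0.0, -1.5]
grip_width: 0.41
finger_force: 30.1
```

```bash
python3 -m inch '[{"travel":[0,0,0.2],"rot":[0,0,0],"grip":0.5},{"travel":[0,0,0],"rot":[0,0,0],"grip":0.5},{"travel":[0,0,0],"rot":[0,0,0],"grip":-0.2},{"travel":[0,0,0],"rot":[0,0,0],"grip":-0.2},{"travel":[0,0,0],"rot":[0,0,0],"grip":-0.2},{"travel":[0,0,-2],"rot":[0,0,0],"grip":-0.2},{"travel":[0,0,-3],"rot":[0,0,0],"grip":-0.2},{"travel":[0,0,-2.8],"rot":[0,0,0],"grip":-0.2},{"travel":[0,0,0],"rot":[0,0,0],"grip":-0.2}]'
python3 - <<'E'
from h import *
im,info=look('wrist','')
cv2.imwrite('pics/ring_in.png',cv2.resize(im[150:350,200:440],None,fx=2,fy=2))
hsv=cv2.cvtColor(im,cv2.COLOR_BGR2HSV);roi=np.zeros(hsv.shape[:2],np.uint8);roi[180:330,240:390]=1
m=((hsv[...,1]>60)&(hsv[...,0]>12)&(hsv[...,0]<30)).astype(np.uint8)*roi
c=max(cv2.findContours(m,0,1)[0],key=cv2.contourArea)[:,0];print(cv2.boundingRect(c));print(*circle('wrist',c,.07,info))
E
```

```text
time: 5.75
position: [0.6179, -0.0145, 0.3224]
eef_rot: [[-0.0, 1.0, 0.011], [1.0, 0.0, -0.0], [-0.0, 0.011, -1.0]]
wrist_force: [1.7, -0.3, 1.6]
grip_width: 0.6
finger_force: 0.0
tcp [ 0.6179 -0.0145  0.3224] w 0.6 t 5.75
(273, 211, 71, 72)
[ 0.61658826 -0.01320703] 0.019599459015794206
```

View pics/ring_in.png

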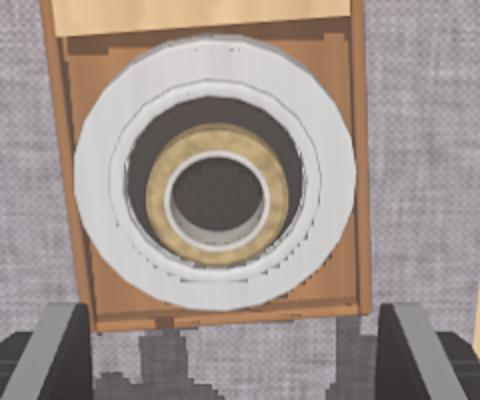

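The ring is seated inside the collar (fit radius 19.6 mm at z = 0.070) and clear of it all round. Next, the round watch.

```bash
python3 -m inch '[{"travel":[2.0,-0.4,0.2],"rot":[0,0,0],"grip":-0.3},{"travel":[3.9,-0.7,0.2],"rot":[0,0,0],"grip":-0.3},{"travel":[3.9,-0.7,0.2],"rot":[0,0,0],"grip":-0.3},{"travel":[3.9,-0.7,0.2],"rot":[0,0,0],"grip":-0.3},{"travel":[3.9,-0.7,0.2],"rot":[0,0,0],"grip":-0.3},{"travel":[3.9,-0.7,0.2],"rot":[0,0,0],"grip":-0.3},{"travel":[3.9,-0.7,0.2],"rot":[0,0,0],"grip":-0.3},{"travel":[3.9,-0.7,0.2],"rot":[0,0,0],"grip":-0.3},{"travel":[1.9,-0.6,0.2],"rot":[0,0,0],"grip":-0.3},{"travel":[0,0,0],"rot":[0,0,-0.12],"grip":-0.3},{"travel":[0,0,0],"rot":[0,0,-0.12],"grip":-0.3},{"travel":[0,0,0],"rot":[0,0,-0.12],"grip":-0.3}]'
python3 -m inch '[{"travel":[0,0,0],"rot":[0,0,-0.12],"grip":-0.3},{"travel":[0,0,0],"rot":[0,0,-0.12],"grip":-0.3},{"travel":[0,0,0],"rot":[0,0,-0.12],"grip":-0.3},{"travel":[0,0,0],"rot":[0,0,-0.12],"grip":-0.3},{"travel":[0,0,0],"rot":[0,0,-0.12],"grip":-0.3},{"travel":[0,0,0],"rot":[0,0,-0.12],"grip":-0.3},{"travel":[0,0,0],"rot":[0,0,-0.12],"grip":-0.3},{"travel":[0,0,0],"rot":[0,0,-0.12],"grip":-0.3},{"travel":[0,0,0],"rot":[0,0,-0.12],"grip":-0.3},{"travel":[0,0,0],"rot":[0,0,-0.13],"grip":-0.3},{"travel":[0,0,0],"rot":[0,0,0],"grip":-0.3},{"travel":[0,0,0],"rot":[0,0,0],"grip":-0.3}]'
python3 - <<'E'
from h import *
im,info=look('wrist','')
np.save('pics/info.npy',np.array(info['extrinsics']))
for t in['round_watch','square_watch']:
  print(t,[(np.round(d['centre'],4),d['confidence']) for d in ctrl.landmark_of('wrist',t)])
  for d in ctrl.cut_out('wrist',t):
    m=d['mask'].astype(np.uint8);c=max(cv2.findContours(m,0,1)[0],key=cv2.contourArea)
    r=cv2.minAreaRect(c);print('mask',d['confidence'],r)
    for z in(.043,.049):
      P=np.array([at('wrist',u,v,z,info)[:2] for u,v in c[:,0]],np.float32)
      print(z,cv2.minAreaRect(P*1000))
E
```

```text
time: 6.8
position: [0.5562, 0.2983, 0.296]
eef_rot: [[-0.359, 0.933, -0.002], [0.933, 0.359, -0.001], [-0.0, -0.003, -1.0]]
wrist_force: [-0.7, 0.0, -0.5]
grip_width: 0.653
finger_force: 0.0
time: 7.8
position: [0.5567, 0.2973, 0.2966]
eef_rot: [[-1.0, 0.009, -0.002], [0.009, 1.0, -0.001], [0.002, -0.001, -1.0]]
wrist_force: [-0.2, -0.2, -0.4]
grip_width: 0.644
finger_force: 0.0
tcp [0.5567 0.2973 0.2966] w 0.644 t 7.8
round_watch [(array([0.5591, 0.2967, 0.0343]), 0.97)]
mask 0.74 ((319.42877197265625, 245.3233184814453), (76.52458953857422, 65.689697265625), 83.9909896850586)
0.043 ((554.1594848632812, 298.018310546875), (43.475223541259766, 35.65737533569336), 6.009151935577393)
0.049 ((552.239013671875, 298.00115966796875), (42.30775451660156, 34.69987106323242), 6.009085655212402)
square_watch [(array([0.4535, 0.1938, 0.0385]), 0.82)]
mask 0.59 ((113.97759246826172, 52.11896514892578), (84.67715454101562, 67.9413833618164), 86.633544921875)
0.043 ((453.3141784667969, 197.29638671875), (34.851200103759766, 39.962249755859375), 89.72522735595703)
0.049 ((454.10174560546875, 199.98397827148438), (33.91531753540039, 38.88912582397461), 89.7252197265625)
```

View pics/last.png

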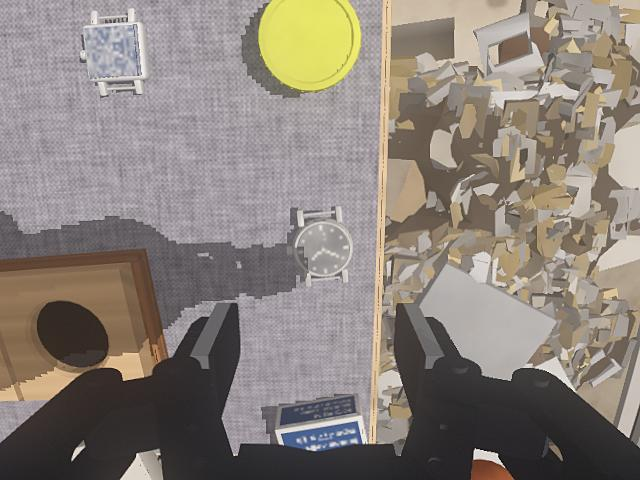

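The picture shows the round dial at (320,245) with its crown to the left (−y). At z = 0.043 its rectangle is 43.5 × 35.7 mm, which matches, and it is turned 6°. The large pot is at (310,40) and the square watch at (114,52).

```bash
python3 -m inch '[{"travel":[0.2,0.1,2.0],"rot":[0,0,-0.11],"grip":-0.07},{"travel":[0,0,2.5],"rot":[0,0,0],"grip":-0.07},{"travel":[0,0,2.0],"rot":[0,0,0],"grip":-0.07},{"travel":[0,0,1.0],"rot":[0,0,0],"grip":-0.07},{"travel":[0,0,0],"rot":[0,0,0],"grip":-0.07},{"travel":[0,0,0],"rot":[0,0,0],"grip":-0.07}]'
python3 - <<'E'
from h import *
im,info=look('wrist','')
E
```

```text
time: 8.55
position: [0.555, 0.2985, 0.2226]
eef_rot: [[-0.995, -0.104, -0.001], [-0.104, 0.995, -0.0], [0.001, -0.0, -1.0]]
wrist_force: [-0.6, -0.2, 0.5]
grip_width: 0.53
finger_force: 0.0
tcp [0.555  0.2985 0.2226] w 0.53 t 8.55
```

View pics/last.png

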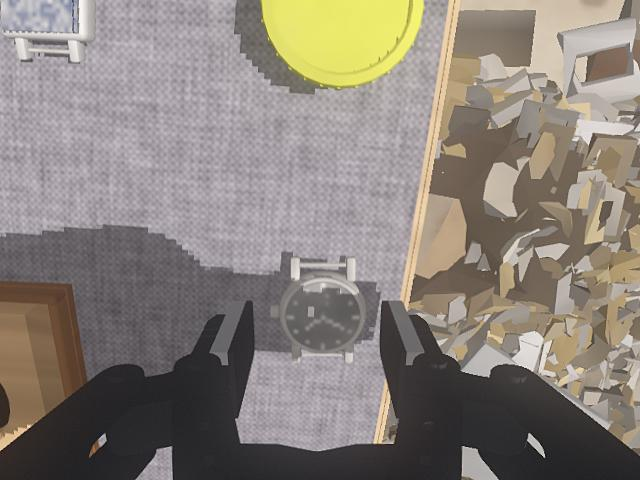

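Run:
```python
from h import *
s=ctrl.state();p=s['position'];R=np.array(s['eef_rot'])
for z in(.038,.043,.05):
    print(z,proj('wrist',p+R[:,2]*(p[2]-z)))
for u,v,z in((320,311,.044),(323,268,.042),(323,356,.042),(407,310,.038)):print(u,v,at('wrist',u,v,z))
```

```text
0.038 (np.float64(318.2987208095223), np.float64(304.5357733539842))
0.043 (np.float64(318.34082267623194), np.float64(310.1899508073771))
0.05 (np.float64(318.4038752543254), np.float64(318.6666671522935))
320 311 [0.55550037 0.29949318 0.044     ]
323 268 [0.53873013 0.29883644 0.042     ]
323 356 [0.57625356 0.30294684 0.042     ]
407 310 [0.5545297  0.33422063 0.038     ]
```

```bash
python3 -m inch '[{"travel":[0,0,0.8],"rot":[0,0,0],"grip":-0.07},{"travel":[0,0,0],"rot":[0,0,0],"grip":-0.07},{"travel":[0,0,0],"rot":[0,0,0],"grip":-0.07}]'
```

```text
time: 8.85
position: [0.5551, 0.2985, 0.2151]
eef_rot: [[-0.995, -0.104, 0.0], [-0.104, 0.995, 0.0], [-0.0, 0.0, -1.0]]
wrist_force: [0.3, -0.3, -0.4]
grip_width: 0.534
finger_force: 0.0
```

```bash
python3 -m inch '[{"travel":[0,0,0.2],"rot":[0,0,0],"grip":-0.07},{"travel":[0,0,0],"rot":[0,0,0],"grip":0.1},{"travel":[0,0,0],"rot":[0,0,0],"grip":0.5},{"travel":[0,0,0],"rot":[0,0,0],"grip":0.5},{"travel":[0,0,0],"rot":[0,0,0],"grip":0.5},{"travel":[0,0,0],"rot":[0,0,0],"grip":0.5}]' 25
```

```text
time: 9.35
position: [0.5551, 0.2986, 0.2131]
eef_rot: [[-0.995, -0.104, 0.001], [-0.104, 0.995, 0.0], [-0.001, 0.0, -1.0]]
wrist_force: [-0.4, -0.3, 2.4]
grip_width: 0.398
finger_force: 24.9
```

```bash
python3 -m inch '[{"travel":[0,0,-1.5],"rot":[0,0,0],"grip":0.5},{"travel":[0,0,-3],"rot":[0,0,0],"grip":0.5},{"travel":[0,-1.6,-3],"rot":[0,0,0],"grip":0.5},{"travel":[-0.3,-3.0,-1.5],"rot":[0,0,0],"grip":0.5},{"travel":[-0.4,-3.5,-0.5],"rot":[0,0,0],"grip":0.5},{"travel":[-0.4,-3.7,0],"rot":[0,0,0],"grip":0.5},{"travel":[-0.4,-3.7,0],"rot":[0,0,0],"grip":0.5},{"travel":[-0.4,-3.7,0],"rot":[0,0,0],"grip":0.5},{"travel":[-0.3,-3.7,0],"rot":[0,0,0],"grip":0.5},{"travel":[-0.3,-3.7,0],"rot":[0,0,0],"grip":0.5},{"travel":[-0.3,-3.2,0],"rot":[0,0,0],"grip":0.5},{"travel":[0,-1.8,0],"rot":[0,0,0],"grip":0.5}]'
python3 -m inch '[{"travel":[0,0,0],"rot":[0,0,0],"grip":0.5},{"travel":[0,0,0],"rot":[0,0,0],"grip":0.5}]'
python3 - <<'E'
from h import *
im,info=look('wrist','')
hsv=cv2.cvtColor(im,cv2.COLOR_BGR2HSV)
print([(np.round(d['centre'],4),d['confidence']) for d in ctrl.landmark_of('wrist','holder_ring')],[(np.round(d['centre'],4),d['confidence']) for d in ctrl.landmark_of('wrist','round_watch')])
E
```

```text
time: 10.35
position: [0.6161, -0.0166, 0.3074]
eef_rot: [[-0.995, -0.1, 0.0], [-0.1, 0.995, -0.001], [-0.0, -0.001, -1.0]]
wrist_force: [0.3, 0.9, -1.0]
grip_width: 0.393
finger_force: 25.1
time: 10.52
position: [0.6157, -0.0141, 0.3073]
eef_rot: [[-0.995, -0.102, -0.001], [-0.102, 0.995, 0.0], [0.001, 0.001, -1.0]]
wrist_force: [-0.0, 0.4, -0.8]
grip_width: 0.393
finger_force: 25.1
tcp [ 0.6157 -0.0141  0.3073] w 0.393 t 10.5167
[] []
```

View pics/last.png

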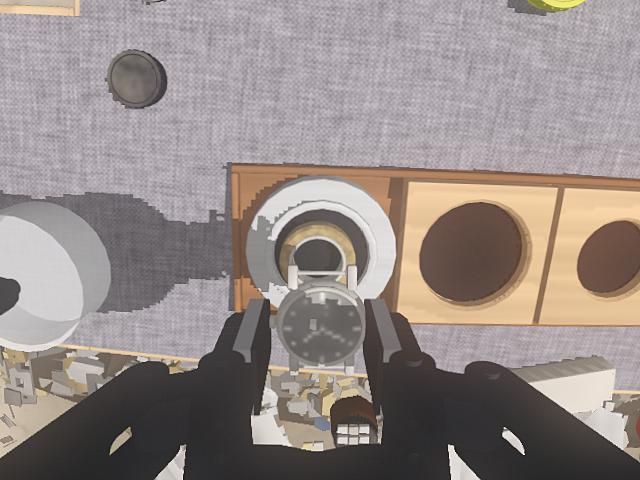

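The watch is held flat and dial up, at (321,323), with the ring's far arc seen at (316,230) in the stand. I'll fit both.

Run:
```python
from h import *
info=ctrl.camera_info('wrist');im=np.load('pics/last.npy');hsv=cv2.cvtColor(im,cv2.COLOR_BGR2HSV)
roi=np.zeros(hsv.shape[:2],np.uint8);roi[205:290,268:364]=1
m=((hsv[...,1]>60)&(hsv[...,0]>12)&(hsv[...,0]<30)).astype(np.uint8)*roi
P=[]
for a in np.radians(np.arange(-170,-9,5)):
    for r in range(60,20,-1):
        u,v=316+r*np.cos(a),258+r*np.sin(a)
        if m[int(v),int(u)] and m[int(v-3*np.sin(a)),int(u-3*np.cos(a))]: P.append((u,v));break
print(len(P),*circle('wrist',P,.07,info))
g=hsv[...,2]; D=[]
for a in np.radians(np.arange(-180,1,5)):
    for r in range(30,75):
        u,v=320+r*np.cos(a),248+r*np.sin(a)
        if 175<v<262 and g[int(v),int(u)]>150 and hsv[int(v),int(u),1]<30: D.append((u,v));break
print('recess',len(D),*circle('wrist',D,.062,info))
for u,v in((321,323),(320,322)):print('watch',at('wrist',u,v,.1425,info))
print('lugs',at('wrist',322,271,.137,info),at('wrist',322,371,.137,info))
print(proj('wrist',(.616,-.0128,.07)))
```

```text
33 [ 0.6136199  -0.01199313] 0.01834622598475562
recess 35 [ 0.61571218 -0.00986097] 0.025428795600274147
watch [ 0.61260231 -0.01110922  0.1425    ]
watch [ 0.61225384 -0.01149629  0.1425    ]
lugs [ 0.59546451 -0.01258776  0.137     ] [ 0.63555978 -0.00815432  0.137     ]
(np.float64(315.5922596791465), np.float64(261.06117304215036))
```

```bash
python3 -m inch '[{"travel":[-0.04,-0.08,2.0],"rot":[0,0,0],"grip":0.5},{"travel":[0,0,2.0],"rot":[0,0,0],"grip":0.5},{"travel":[0,0,1.5],"rot":[0,0,0],"grip":0.5},{"travel":[0,0,0.5],"rot":[0,0,0],"grip":0.5},{"travel":[0,0,0],"rot":[0,0,0],"grip":0.5},{"travel":[0,0,0],"rot":[0,0,0],"grip":0.5},{"travel":[0,0,0],"rot":[0,0,0],"grip":0.5}]'
```

```text
time: 11.25
position: [0.6166, -0.0129, 0.2486]
eef_rot: [[-0.994, -0.105, 0.002], [-0.105, 0.994, -0.0], [-0.002, -0.0, -1.0]]
wrist_force: [0.5, 0.4, -0.2]
grip_width: 0.392
finger_force: 25.1
```

```bash
python3 -m inch '[{"travel":[0,-0.15,0.3],"rot":[0,0,0],"grip":0.5},{"travel":[0,0,0],"rot":[0,0,0],"grip":0.5},{"travel":[0,0,0],"rot":[0,0,0],"grip":0.5},{"travel":[0,0,0],"rot":[0,0,0],"grip":0.5}]'
```

```text
time: 11.58
position: [0.6169, -0.0151, 0.2455]
eef_rot: [[-0.995, -0.104, 0.002], [-0.104, 0.995, 0.0], [-0.002, 0.0, -1.0]]
wrist_force: [1.6, 1.4, 1.8]
grip_width: 0.393
finger_force: 25.3
```

Nearly touching (0.4 mm). Release and lift.

```bash
python3 -m inch '[{"travel":[0,0,0],"rot":[0,0,0],"grip":0.1},{"travel":[0,0,0],"rot":[0,0,0],"grip":-0.1},{"travel":[0,0,0],"rot":[0,0,0],"grip":-0.3},{"travel":[0,0,0],"rot":[0,0,0],"grip":-0.3},{"travel":[0,0,-1.5],"rot":[0,0,0],"grip":-0.3},{"travel":[0,0,-3],"rot":[0,0,0],"grip":-0.3},{"travel":[0,0,-3],"rot":[0,0,0],"grip":-0.3},{"travel":[0,0,0],"rot":[0,0,0],"grip":-0.3},{"travel":[0,0,0],"rot":[0,0,0],"grip":-0.3}]'
python3 - <<'E'
from h import *
im,info=look('wrist','')
cv2.imwrite('pics/watch_in.png',cv2.resize(im[140:360,190:450],None,fx=2.5,fy=2.5))
for c in ['wrist']:
  print([(np.round(d['centre'],4),d['confidence']) for d in ctrl.landmark_of(c,'round_watch')])
  for d in ctrl.cut_out(c,'round_watch')[:1]:
    c_=max(cv2.findContours(d['mask'].astype(np.uint8),0,1)[0],key=cv2.contourArea)
    P=np.array([at(c,u,v,.075,info)[:2] for u,v in c_[:,0]],np.float32);print(cv2.minAreaRect(P*1000))
E
```

```text
time: 12.33
position: [0.6171, -0.0152, 0.3222]
eef_rot: [[-0.995, -0.104, 0.005], [-0.104, 0.995, -0.0], [-0.005, -0.001, -1.0]]
wrist_force: [1.2, 0.1, -0.4]
grip_width: 0.645
finger_force: 0.0
tcp [ 0.6171 -0.0152  0.3222] w 0.645 t 12.3333
[(array([ 0.6187, -0.0182,  0.0676]), 0.95)]
((616.6903076171875, -15.637226104736328), (44.1119384765625, 36.46294021606445), 4.417683124542236)
```

View pics/watch_in.png

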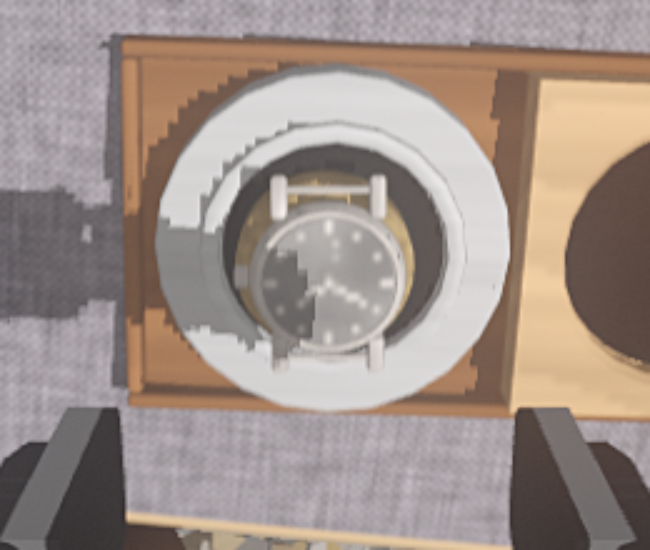

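The watch lies flat, dial at crop (328,283) over the ring, whose left and right edges are at 245 and 413. Laterally it is centred. Along x it may be about 2 mm off, so I'll fit that.

Run:
```python
from h import *
from scipy.optimize import least_squares
info=ctrl.camera_info('wrist');im=np.load('pics/last.npy');hsv=cv2.cvtColor(im,cv2.COLOR_BGR2HSV).astype(int)
m=(hsv[...,1]>50)&(hsv[...,0]>10)&(hsv[...,0]<32)
P=[]
for a in np.radians(np.r_[np.arange(-180,-155,4),np.arange(-110,-70,4),np.arange(-30,30,4)]):
    for r in range(45,25,-1):
        u,v=321.6+r*np.cos(a),242+r*np.sin(a)
        if m[int(round(v)),int(round(u))] and m[int(round(v-2*np.sin(a))),int(round(u-2*np.cos(a)))]: P.append((u,v));break
W=np.array([at('wrist',u,v,.07,info)[:2] for u,v in P])
for R in(.0195,):
    s=least_squares(lambda c:np.hypot(*(W-c).T)-R,[.616,-.015],loss='soft_l1',f_scale=.0005);print('ring',len(P),s.x,np.round(s.fun*1000,1))
print('free',circle('wrist',P,.07,info))
C=lambda x,y:(190+x/2.5,140+y/2.5)
# bezel outer: crop l/r 250..405 rows 205..355
print('dial',at('wrist',*C(328,283),.0805,info))
print('lugs mid',(at('wrist',*C(328,178),.0745,info)+at('wrist',*C(328,367),.0745,info))/2)
print('disc',(at('wrist',*C(157,240),.058,info)+at('wrist',*C(509,240),.058,info))/2, at('wrist',*C(335,70),.058,info),at('wrist',*C(335,410),.058,info))
```

```text
ring 31 [ 0.61056115 -0.0150898 ] [-0.8 -1.2 -1.1 -1.4 -1.3 -1.1 -0.9  0.1  0.2  0.4 -0.   0.1  0.2  0.2
  0.3  0.3 -0.1  0.1 -0.  -0.1 -0.7 -0.8 -0.3 -0.4 -0.5 -0.6 -0.2 -0.2
 -0.3 -0.4  0.1]
free (array([ 0.60963933, -0.01471906]), np.float64(0.018669094144463126))
dial [ 0.61135359 -0.0138745   0.0805    ]
lugs mid [ 0.61162178 -0.01378375  0.0745    ]
disc [ 0.60872982 -0.01279413  0.058     ] [ 0.5713212  -0.01647735  0.058     ] [ 0.64975731 -0.0078486   0.058     ]
```

Relative to the ring, the watch is off by about 1.2 mm, which is fine. Next, the dust cover.

```bash
python3 -m inch '[{"travel":[-0.1,-2,0],"rot":[0,0,0],"grip":-0.1},{"travel":[-0.2,-3.6,0],"rot":[0,0,0],"grip":-0.1},{"travel":[-0.3,-3.6,0],"rot":[0,0,0],"grip":-0.1},{"travel":[-0.3,-3.6,0],"rot":[0,0,0],"grip":-0.1},{"travel":[-0.3,-2.2,0],"rot":[0,0,0],"grip":-0.1},{"travel":[0,-1,0],"rot":[0,0,0],"grip":-0.1},{"travel":[0,0,0],"rot":[0,0,0],"grip":-0.1},{"travel":[0,0,0],"rot":[0,0,0],"grip":-0.1},{"travel":[0,0,0],"rot":[0,0,0],"grip":-0.1}]'
python3 - <<'E'
from h import *
im,info=look('wrist','')
print([(np.round(d['centre'],4),d['confidence']) for d in ctrl.landmark_of('wrist','dust_cover')])
g=im.max(2);m=(g<60).astype(np.uint8);m[300:]=0
n,l,s,c=cv2.connectedComponentsWithStats(m)
for k in range(1,n):
    if s[k,4]>150: print(s[k],c[k],at('wrist',*c[k],.092,info))
E
```

```text
time: 13.23
position: [0.6447, -0.1715, 0.319]
eef_rot: [[-0.994, -0.105, -0.002], [-0.105, 0.994, 0.001], [0.002, 0.001, -1.0]]
wrist_force: [1.0, -0.3, -0.2]
grip_width: 0.548
finger_force: 0.0
tcp [ 0.6447 -0.1715  0.319 ] w 0.548 t 13.2333
[(array([ 0.6475, -0.1747,  0.0365]), 0.6)]
```

View pics/last.png

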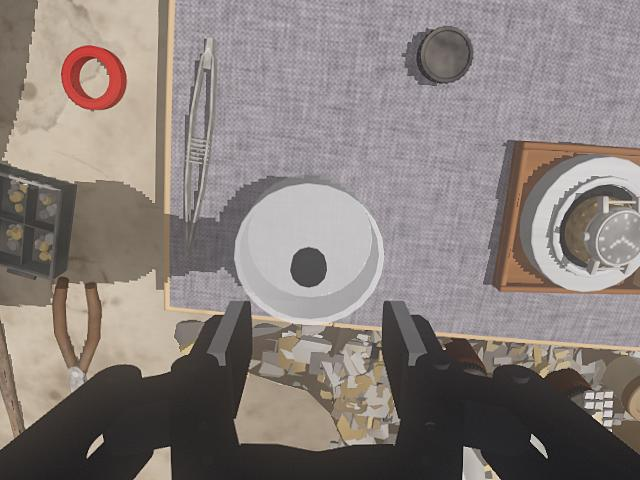

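The knob is at (308,267), and the cover's rim spans columns 235–384.

Run:
```python
from h import *
info=ctrl.camera_info('wrist');s=ctrl.state();print(s['position'],np.round(s['eef_rot'],3).tolist())
print(at('wrist',308,267,.092,info),at('wrist',308,267,.089,info))
a,b=at('wrist',235,253,.038,info),at('wrist',384,253,.038,info);print((a+b)/2,np.linalg.norm(a-b))
p=np.array(s['position']);z=np.array(s['eef_rot'])[:,2];t=p+z*(p[2]-.09)
print('axis',t,proj('wrist',t,info))
d=at('wrist',308,267,.091,info)-t;print('tool delta cm',np.array(s['eef_rot']).T@d*100)
```

```text
[ 0.64485722 -0.17115665  0.31963419] [[-0.994, -0.106, -0.001], [-0.106, 0.994, 0.001], [0.001, 0.001, -1.0]]
[ 0.64517011 -0.175887    0.092     ] [ 0.64629369 -0.17582995  0.089     ]
[ 0.65621516 -0.17489802  0.038     ] 0.09157813769366815
axis [ 0.64471207 -0.17103879  0.09000008] (np.float64(317.9990721695442), np.float64(265.6884981858869))
tool delta cm [-0.03139507 -0.4889754  -0.10029284]
```

```bash
python3 -m inch '[{"travel":[0,-0.45,2.0],"rot":[0,0,0],"grip":-0.1},{"travel":[0,0,2.5],"rot":[0,0,0],"grip":-0.1},{"travel":[0,0,2.0],"rot":[0,0,0],"grip":-0.1},{"travel":[0,0,0.4],"rot":[0,0,0],"grip":-0.1},{"travel":[0,0,0],"rot":[0,0,0],"grip":-0.1},{"travel":[0,0,0],"rot":[0,0,0],"grip":-0.1},{"travel":[0,0,0],"rot":[0,0,0],"grip":-0.1}]'
```

```text
time: 13.92
position: [0.6462, -0.1771, 0.2527]
eef_rot: [[-0.994, -0.105, 0.003], [-0.105, 0.994, -0.001], [-0.003, -0.001, -1.0]]
wrist_force: [-0.4, 0.1, 0.6]
grip_width: 0.55
finger_force: 0.0
```

```bash
python3 -m inch '[{"travel":[0,0.05,0.35],"rot":[0,0,0],"grip":-0.1},{"travel":[0,0,0],"rot":[0,0,0],"grip":0.1},{"travel":[0,0,0],"rot":[0,0,0],"grip":0.4},{"travel":[0,0,0],"rot":[0,0,0],"grip":0.9},{"travel":[0,0,0],"rot":[0,0,0],"grip":0.9},{"travel":[0,0,0],"rot":[0,0,0],"grip":0.9},{"travel":[0,0,0],"rot":[0,0,0],"grip":0.9}]' 40
```

```text
time: 14.5
position: [0.6455, -0.1771, 0.2479]
eef_rot: [[-0.995, -0.104, 0.001], [-0.104, 0.995, -0.0], [-0.001, -0.0, -1.0]]
wrist_force: [0.2, 0.5, 3.7]
grip_width: 0.186
finger_force: 39.1
```

```bash
python3 -m inch '[{"travel":[0,0,-1],"rot":[0,0,0],"grip":0.9},{"travel":[0,0,-2.2],"rot":[0,0,0],"grip":0.9},{"travel":[0,0,-3],"rot":[0,0,0],"grip":0.9},{"travel":[0,0,-2.6],"rot":[0,0,0],"grip":0.9},{"travel":[0.1,1.6,-0.8],"rot":[0,0,0],"grip":0.9},{"travel":[0.2,2.8,0],"rot":[0,0,0],"grip":0.9},{"travel":[0.3,3.0,0],"rot":[0,0,0],"grip":0.9},{"travel":[0.3,3.0,0],"rot":[0,0,0],"grip":0.9},{"travel":[0.2,3.0,0],"rot":[0,0,0],"grip":0.9},{"travel":[0.2,2.2,0],"rot":[0,0,0],"grip":0.9},{"travel":[0,1,0],"rot":[0,0,0],"grip":0.9},{"travel":[0,0,0],"rot":[0,0,0],"grip":0.9}]'
python3 -m inch '[{"travel":[0,0,0],"rot":[0,0,0],"grip":0.9},{"travel":[0,0,0],"rot":[0,0,0],"grip":0.9},{"travel":[0,0,0],"rot":[0,0,0],"grip":0.9}]'
python3 - <<'E'
from h import *
im,info=look('wrist','')
E
```

```text
time: 15.5
position: [0.6145, -0.0104, 0.3428]
eef_rot: [[-0.994, -0.108, -0.001], [-0.108, 0.994, 0.001], [0.001, 0.001, -1.0]]
wrist_force: [0.5, -0.2, -0.5]
grip_width: 0.187
finger_force: 39.1
time: 15.75
position: [0.6154, -0.0146, 0.343]
eef_rot: [[-0.995, -0.102, -0.0], [-0.102, 0.995, -0.0], [0.0, -0.0, -1.0]]
wrist_force: [-0.7, 0.3, -0.7]
grip_width: 0.186
finger_force: 39.1
tcp [ 0.6154 -0.0146  0.343 ] w 0.186 t 15.75
```

View pics/last.png

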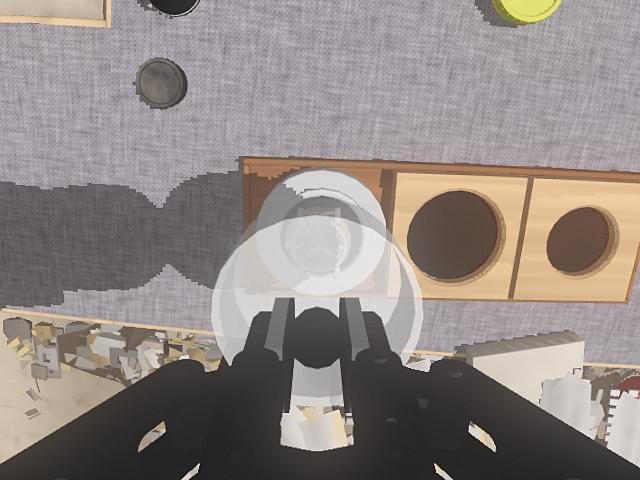

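The cover is held level: knob (317,336), lower rim spanning columns 212–423. Below it the disc spans columns 257–386 with its far edge at row 170.

Run:
```python
from h import *
info=ctrl.camera_info('wrist');s=ctrl.state();R=np.array(s['eef_rot']);p=np.array(s['position']);print(p,np.round(R[:,2],3))
d=(at('wrist',257,233,.058,info)+at('wrist',386,233,.058,info))/2;print('disc',d,at('wrist',322,171,.058,info)+R[:,0]*-.0405)
c=(at('wrist',212,300,.133,info)+at('wrist',423,300,.133,info))/2;print('cover',c)
print('knob',at('wrist',317,336,.1871,info))
a=p+R[:,2]*(p[2]-.06);print('axis',a)
```

```text
[ 0.61534831 -0.01461007  0.34298806] [-0. -0. -1.]
disc [ 0.61431679 -0.01248842  0.058     ] [ 0.61684682 -0.01208148  0.05799351]
cover [ 0.62476317 -0.01397867  0.133     ]
knob [ 0.61251617 -0.01547582  0.1871    ]
axis [ 0.61530928 -0.01467384  0.06000001]
```

```bash
python3 -m inch '[{"travel":[-0.05,0.2,1.5],"rot":[0,0,0],"grip":0.9},{"travel":[0,0,2.0],"rot":[0,0,0],"grip":0.9},{"travel":[0,0,2.0],"rot":[0,0,0],"grip":0.9},{"travel":[0,0,1.2],"rot":[0,0,0],"grip":0.9},{"travel":[0,0,0.4],"rot":[0,0,0],"grip":0.9},{"travel":[0,0,0],"rot":[0,0,0],"grip":0.9},{"travel":[0,0,0],"rot":[0,0,0],"grip":0.9},{"travel":[0,0,0],"rot":[0,0,0],"grip":0.9}]'
```

```text
time: 16.47
position: [0.6161, -0.0116, 0.2735]
eef_rot: [[-0.995, -0.103, 0.002], [-0.103, 0.995, -0.0], [-0.002, -0.0, -1.0]]
wrist_force: [0.2, -0.3, -0.8]
grip_width: 0.187
finger_force: 39.1
```

```bash
python3 -m inch '[{"travel":[0,-0.1,0.3],"rot":[0,0,0],"grip":0.9},{"travel":[0,0,0.1],"rot":[0,0,0],"grip":0.9},{"travel":[0,0,0],"rot":[0,0,0],"grip":0.9},{"travel":[0,0,0],"rot":[0,0,0],"grip":0.9}]'
```

```text
time: 16.8
position: [0.6156, -0.0121, 0.2684]
eef_rot: [[-0.995, -0.104, 0.0], [-0.104, 0.995, 0.0], [-0.0, -0.0, -1.0]]
wrist_force: [-0.3, -1.0, -0.3]
grip_width: 0.19
finger_force: 39.1
```

```bash
python3 -m inch '[{"travel":[0,0,0.05],"rot":[0,0,0],"grip":0.9},{"travel":[0,0,0],"rot":[0,0,0],"grip":0.5},{"travel":[0,0,0],"rot":[0,0,0],"grip":0.2},{"travel":[0,0,0],"rot":[0,0,0],"grip":0},{"travel":[0,0,0],"rot":[0,0,0],"grip":0},{"travel":[0,0,-1],"rot":[0,0,0],"grip":-0.1},{"travel":[0,0,-3],"rot":[0,0,0],"grip":-0.3},{"travel":[0,0,-2],"rot":[0,0,0],"grip":-0.3},{"travel":[0,0,0],"rot":[0,0,0],"grip":-0.3},{"travel":[0,0,0],"rot":[0,0,0],"grip":-0.3}]'
python3 - <<'E'
from h import *
im,info=look('wrist','')
s=save('side','cov')
a=cv2.resize(im[120:360,170:450],(560,480)); b=cv2.resize(s[190:340,255:345],(288,480))[:,:236]
cv2.imwrite('pics/cov2.png',np.hstack([a,b]))
E
```

```text
time: 17.63
position: [0.6162, -0.0122, 0.3303]
eef_rot: [[-0.995, -0.104, 0.005], [-0.104, 0.995, -0.0], [-0.005, -0.001, -1.0]]
wrist_force: [-0.4, -0.2, 0.6]
grip_width: 0.649
finger_force: 0.0
tcp [ 0.6162 -0.0122  0.3303] w 0.649 t 17.6333
```

View pics/cov2.png

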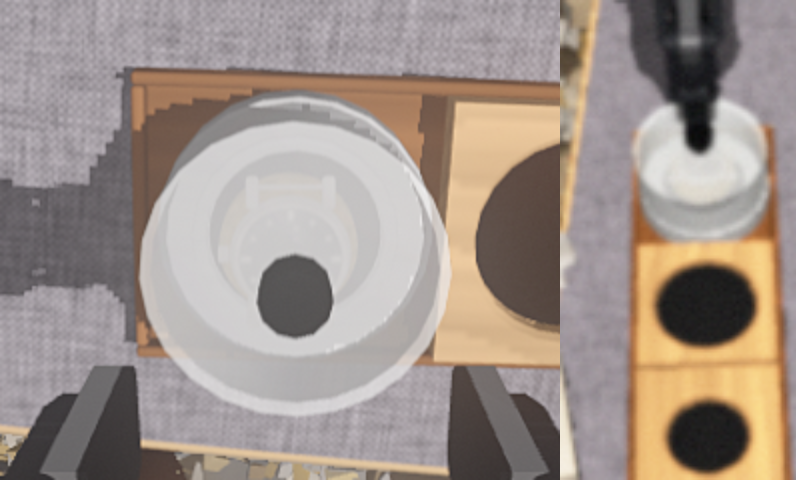

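The cover stands upright and concentric on the stand's foot, with the watch visible inside: knob at crop (295,295), rim level. Next, the large pot.

```bash
python3 -m inch '[{"travel":[0.8,1.8,0],"rot":[0,0,0],"grip":-0.5},{"travel":[1.5,3.5,0.2],"rot":[0,0,0],"grip":-0.5},{"travel":[1.5,3.6,0.4],"rot":[0,0,0],"grip":-0.5},{"travel":[1.5,3.6,0.4],"rot":[0,0,0],"grip":-0.5},{"travel":[1.5,3.6,0.4],"rot":[0,0,0],"grip":-0.5},{"travel":[1.5,3.6,0.4],"rot":[0,0,0],"grip":-0.5},{"travel":[1.5,3.6,0.4],"rot":[0,0,0],"grip":-0.5},{"travel":[1.5,3.6,0.4],"rot":[0,0,0],"grip":-0.5},{"travel":[1.2,3.2,0.2],"rot":[0,0,0],"grip":-0.5},{"travel":[0.8,2.0,0],"rot":[0,0,0],"grip":-0.5},{"travel":[0,0,0],"rot":[0,0,0],"grip":-0.5},{"travel":[0,0,0],"rot":[0,0,0],"grip":-0.5}]'
python3 -m inch '[{"travel":[0,0,0],"rot":[0,0,0],"grip":-0.5},{"travel":[0,0,0],"rot":[0,0,0],"grip":-0.5}]'
cat >> h.py <<'E'
def blob(im,info,m,z,roi):
    r=np.zeros(m.shape,np.uint8);r[roi[1]:roi[3],roi[0]:roi[2]]=1
    c=max(cv2.findContours(m.astype(np.uint8)*r,0,1)[0],key=cv2.contourArea)
    c=cv2.convexHull(c)[:,0];p,R=circle('wrist',c,z,info)
    s=ctrl.state();Q=np.array(s['eef_rot']);t=np.array(s['position']);t=t+Q[:,2]*(t[2]-z)
    print('bbox',cv2.boundingRect(c),'z',z,'c',np.round(p,4),'R',round(R,4),'tool delta cm',np.round((Q.T@(np.r_[p,z]-t))*100,2))
E
python3 - <<'E'
from h import *
im,info=look('wrist','');print(ctrl.state()['position'])
i=im.astype(int)
blob(im,info,(i[...,2]>140)&(i[...,1]>140)&(i[...,0]<110),.06,(150,100,480,420))
print([(np.round(d['centre'],4),d['confidence']) for d in ctrl.landmark_of('wrist','large_pot')])
E
```

```text
time: 18.73
position: [0.4488, 0.2941, 0.2985]
eef_rot: [[-0.994, -0.107, -0.002], [-0.107, 0.994, -0.002], [0.002, -0.002, -1.0]]
wrist_force: [0.0, -0.6, 0.3]
grip_width: 0.753
finger_force: 0.0
time: 18.9
position: [0.4502, 0.2923, 0.2992]
eef_rot: [[-0.995, -0.103, -0.001], [-0.103, 0.995, -0.001], [0.001, -0.001, -1.0]]
wrist_force: [0.9, -0.3, 0.5]
grip_width: 0.751
finger_force: 0.0
tcp [0.4502 0.2923 0.2992] w 0.751 t 18.9
[0.45038116 0.29214861 0.29939814]
bbox (281, 216, 86, 87) z 0.06 c [0.4503 0.2941] R 0.0233 tool delta cm [-0.03  0.21 -0.  ]
[(array([0.452 , 0.295 , 0.0406]), 0.8)]
```

Top radius comes out at 23.3 mm, so this is the 47 mm pot. Descend and grip.

```bash
python3 -m inch '[{"travel":[0,0.2,2.5],"rot":[0,0,0],"grip":-0.5},{"travel":[0,0,3.0],"rot":[0,0,0],"grip":-0.5},{"travel":[0,0,2.4],"rot":[0,0,0],"grip":-0.5},{"travel":[0,0,0],"rot":[0,0,0],"grip":-0.5},{"travel":[0,0,0],"rot":[0,0,0],"grip":-0.2},{"travel":[0,0,0],"rot":[0,0,0],"grip":0},{"travel":[0,0,0],"rot":[0,0,0],"grip":0.4},{"travel":[0,0,0],"rot":[0,0,0],"grip":0.4},{"travel":[0,0,0],"rot":[0,0,0],"grip":0.4}]' 25
```

```text
time: 19.75
position: [0.4502, 0.2955, 0.2221]
eef_rot: [[-0.995, -0.104, 0.002], [-0.104, 0.995, 0.001], [-0.002, 0.001, -1.0]]
wrist_force: [-0.7, -0.6, -0.4]
grip_width: 0.52
finger_force: 25.5
```

```bash
python3 -m inch '[{"travel":[0,0,-2],"rot":[0,0,0],"grip":0.4},{"travel":[0,0,-3],"rot":[0,0,0],"grip":0.4},{"travel":[-0.8,-1.4,-2.5],"rot":[0,0,0],"grip":0.4},{"travel":[-1.6,-2.8,-1.3],"rot":[0,0,0],"grip":0.4},{"travel":[-1.8,-3.2,0],"rot":[0,0,0],"grip":0.4},{"travel":[-1.8,-3.2,0],"rot":[0,0,0],"grip":0.4},{"travel":[-1.8,-3.2,0],"rot":[0,0,0],"grip":0.4},{"travel":[-1.8,-3.2,0],"rot":[0,0,0],"grip":0.4},{"travel":[-1.8,-3.2,0],"rot":[0,0,0],"grip":0.4},{"travel":[-1.3,-2.4,0],"rot":[0,0,0],"grip":0.4},{"travel":[-0.7,-1.3,0],"rot":[0,0,0],"grip":0.4},{"travel":[0,0,0],"rot":[0,0,0],"grip":0.4}]'
python3 -m inch '[{"travel":[0,0,0],"rot":[0,0,0],"grip":0.4},{"travel":[0,0,0],"rot":[0,0,0],"grip":0.4},{"travel":[0,0,0],"rot":[0,0,0],"grip":0.4}]'
python3 - <<'E'
from h import *
im,info=look('wrist','')
for n in['pot_well','loupe_well','watch_stand']:print(n,[(np.round(d['centre'],4),d['confidence']) for d in ctrl.landmark_of('wrist',n)])
E
```

```text
time: 20.75
position: [0.6093, 0.0688, 0.309]
eef_rot: [[-0.995, -0.1, 0.002], [-0.1, 0.995, -0.0], [-0.002, -0.001, -1.0]]
wrist_force: [-0.0, 0.3, 0.7]
grip_width: 0.517
finger_force: 25.7
time: 21.0
position: [0.6071, 0.0729, 0.3089]
eef_rot: [[-0.994, -0.106, -0.0], [-0.106, 0.994, 0.0], [0.0, 0.0, -1.0]]
wrist_force: [-0.6, 0.5, -0.6]
grip_width: 0.518
finger_force: 25.7
tcp [0.6071 0.0729 0.3089] w 0.518 t 21.0
pot_well [(array([0.6037, 0.0733, 0.0382]), 0.82)]
loupe_well [(array([0.607 , 0.1524, 0.0443]), 0.98)]
watch_stand []
```

View pics/last.png

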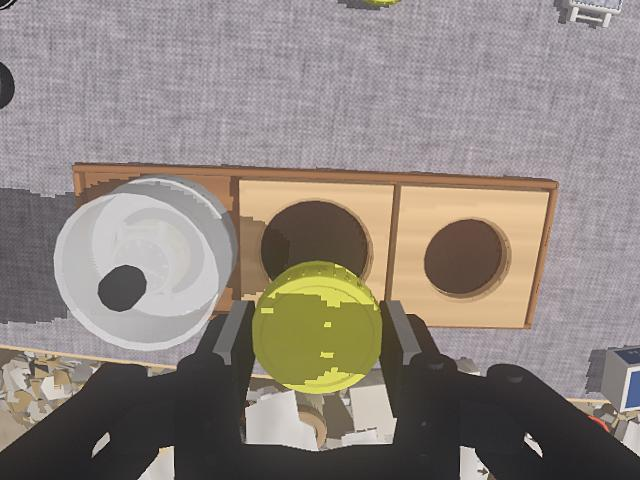

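The pot is held level at (317,327). The wide hole spans columns 261–371 with its far edge at row 201, and the narrow hole spans columns 425–510, rows 218–298.

Run:
```python
from h import *
info=ctrl.camera_info('wrist');s=ctrl.state();R=np.array(s['eef_rot']);p=np.array(s['position']);print(p)
print('hole',circle('wrist',[(261,252),(371,252),(316,201),(280,217),(353,217)],.056,info))
print('loupehole',circle('wrist',[(425,256),(510,258),(468,218),(466,298)],.056,info))
im=np.load('pics/last.npy').astype(int)
blob(im,info,(im[...,2]>90)&(im[...,1]>90)&(im[...,0]<80),.147,(235,255,400,400))
```

```text
[0.60740316 0.07256133 0.3089043 ]
hole (array([0.61061452, 0.07196163]), np.float64(0.02981190098952121))
loupehole (array([0.60354365, 0.15516138]), np.float64(0.023725346813151315))
bbox (250, 255, 132, 135) z 0.147 c [0.607 0.071] R 0.0263 tool delta cm [ 0.05 -0.16 -0.  ]
```

```bash
python3 -m inch '[{"travel":[-0.2,0,2.5],"rot":[0,0,0],"grip":0.4},{"travel":[0,0,2.5],"rot":[0,0,0],"grip":0.4},{"travel":[0,0,1.8],"rot":[0,0,0],"grip":0.4},{"travel":[0,0,0.6],"rot":[0,0,0],"grip":0.4},{"travel":[0,0,0.1],"rot":[0,0,0],"grip":0.4},{"travel":[0,0,0],"rot":[0,0,0],"grip":0.4},{"travel":[0,0,0],"rot":[0,0,0],"grip":0.4}]'
```

```text
time: 21.78
position: [0.6103, 0.072, 0.2348]
eef_rot: [[-0.995, -0.104, 0.002], [-0.104, 0.995, 0.0], [-0.002, -0.0, -1.0]]
wrist_force: [-0.1, -0.2, 1.0]
grip_width: 0.516
finger_force: 25.8
```

```bash
python3 -m inch '[{"travel":[0,0,0.2],"rot":[0,0,0],"grip":0.4},{"travel":[0,0,0],"rot":[0,0,0],"grip":0.4},{"travel":[0,0,0],"rot":[0,0,0],"grip":-0.08},{"travel":[0,0,0],"rot":[0,0,0],"grip":-0.13},{"travel":[0,0,0],"rot":[0,0,0],"grip":-0.13},{"travel":[0,0,-1],"rot":[0,0,0],"grip":-0.13},{"travel":[0,0,-2.5],"rot":[0,0,0],"grip":-0.13},{"travel":[0,0,-3],"rot":[0,0,0],"grip":-0.13},{"travel":[0,0,-2.0],"rot":[0,0,0],"grip":-0.13},{"travel":[0,0,0],"rot":[0,0,0],"grip":-0.13},{"travel":[0,0,0],"rot":[0,0,0],"grip":-0.13}]'
python3 - <<'E'
from h import *
im,info=look('wrist','')
i=im.astype(int)
for z in (.068,.07,.072):blob(im,info,(i[...,2]>90)&(i[...,1]>90)&(i[...,0]<80),z,(200,150,440,400))
print(ctrl.state()['wrist_force'])
E
```

```text
time: 22.7
position: [0.6104, 0.0717, 0.3193]
eef_rot: [[-0.995, -0.104, 0.005], [-0.104, 0.995, 0.001], [-0.005, 0.0, -1.0]]
wrist_force: [-0.6, 0.4, -0.5]
grip_width: 0.566
finger_force: 0.0
tcp [0.6104 0.0717 0.3193] w 0.566 t 22.7
bbox (267, 204, 94, 78) z 0.068 c [0.6098 0.07  ] R 0.0243 tool delta cm [ 0.04 -0.16 -0.  ]
bbox (267, 204, 94, 78) z 0.07 c [0.6092 0.07  ] R 0.0241 tool delta cm [ 0.11 -0.16 -0.  ]
bbox (267, 204, 94, 78) z 0.072 c [0.6085 0.0699] R 0.0239 tool delta cm [ 0.17 -0.16 -0.  ]
[-0.73426932  0.73816488 -0.45943331]
```

The pot is in the well at (0.609, 0.070), inside the 60 mm hole. My 14 views are used up, so I continue numerically. Next, the loupe.

```bash
python3 -m inch '[{"travel":[1.0,-1.2,0],"rot":[0,0,0],"grip":-0.25},{"travel":[2.2,-2.6,0],"rot":[0,0,0],"grip":-0.25},{"travel":[2.5,-2.9,0],"rot":[0,0,0],"grip":-0.25},{"travel":[2.5,-2.9,0],"rot":[0,0,0],"grip":-0.25},{"travel":[2.5,-2.9,0.3],"rot":[0,0,0],"grip":-0.25},{"travel":[2.2,-2.4,0.7],"rot":[0,0,0],"grip":-0.25},{"travel":[1.3,-1.5,0.7],"rot":[0,0,0],"grip":-0.25},{"travel":[0.4,-0.5,0.3],"rot":[0,0,0],"grip":-0.25},{"travel":[0,0,0],"rot":[0,0,0],"grip":-0.25},{"travel":[0,0,0],"rot":[0,0,0],"grip":-0.25},{"travel":[0,0,0],"rot":[0,0,0],"grip":-0.25}]'
python3 - <<'E'
from h import *
im,info=look('wrist','');print(ctrl.state()['position'])
print([(np.round(d['centre'],4),round(d['confidence'],2)) for d in ctrl.landmark_of('wrist','loupe')])
for d in ctrl.cut_out('wrist','loupe'):
    c=max(cv2.findContours(d['mask'].astype(np.uint8),0,1)[0],key=cv2.contourArea)
    print('mask',round(d['confidence'],2),cv2.boundingRect(c))
g=im.max(2)
n,l,s,c=cv2.connectedComponentsWithStats((g<75).astype(np.uint8))
for k in range(1,n):
    if s[k,4]>200: print('dark',s[k],np.round(c[k]))
print(ctrl.landmark_of('scene','loupe') and 0)
s=ctrl.state();p=np.array(s['position']);R=np.array(s['eef_rot'])
for z in(.038,.066):print('axis',proj('wrist',p+R[:,2]*(p[2]-z),info))
E
```

```text
time: 23.67
position: [0.4829, -0.1109, 0.2966]
eef_rot: [[-0.994, -0.105, 0.0], [-0.105, 0.994, 0.0], [-0.0, 0.0, -1.0]]
wrist_force: [0.3, 1.4, 0.1]
grip_width: 0.625
finger_force: 0.0
tcp [ 0.4829 -0.1109  0.2966] w 0.625 t 23.6667
[ 0.48306757 -0.11071517  0.29679806]
[]
mask 0.83 (286, 215, 61, 67)
dark [ 158    0  334   26 3253] [347.   8.]
dark [493   0  46  13 334] [515.   5.]
dark [ 120   13  520   74 6975] [357.  45.]
dark [526  19  59  24 282] [547.  29.]
dark [ 287  218   59   63 1996] [315. 247.]
dark [    0   302   640   178 52533] [318. 424.]
dark [275 311  50  32 356] [301. 320.]
0
axis (np.float64(317.89740404232384), np.float64(247.43598037974442))
axis (np.float64(318.0568633469861), np.float64(264.94993315031456))
```

Run:
```python
from h import *
info=ctrl.camera_info('wrist');s=ctrl.state();p=np.array(s['position']);R=np.array(s['eef_rot']);print(p)
e=at('wrist',316.5,215,.038,info);print('foot edge',e,'centre',e-R[:,0]*.0165)
print('low edge at .038/.066',at('wrist',316.5,281.5,.038,info),at('wrist',316.5,281.5,.066,info))
a,b=at('wrist',286,245,.038,info),at('wrist',347,245,.038,info);print('width',np.linalg.norm(a-b),(a+b)/2)
```

```text
[ 0.48286749 -0.11074657  0.29685435]
foot edge [ 0.46473963 -0.1134617   0.038     ] centre [ 0.481147   -0.11171579  0.03800941]
low edge at .038/.066 [ 0.50343244 -0.1093304   0.038     ] [ 0.49189631 -0.11054079  0.066     ]
width 0.033829076961538945 [ 0.48173793 -0.11164753  0.038     ]
```

```bash
python3 -m inch '[{"travel":[0.15,-0.1,2.5],"rot":[0,0,0],"grip":-0.25},{"travel":[0,0,2.5],"rot":[0,0,0],"grip":-0.25},{"travel":[0,0,2.0],"rot":[0,0,0],"grip":-0.25},{"travel":[0,0,0.5],"rot":[0,0,0],"grip":-0.25},{"travel":[0,0,0],"rot":[0,0,0],"grip":-0.25},{"travel":[0,0,0],"rot":[0,0,0],"grip":0},{"travel":[0,0,0],"rot":[0,0,0],"grip":0.2},{"travel":[0,0,0],"rot":[0,0,0],"grip":0.7},{"travel":[0,0,0],"rot":[0,0,0],"grip":0.7},{"travel":[0,0,0],"rot":[0,0,0],"grip":0.7},{"travel":[0,0,0],"rot":[0,0,0],"grip":0.7}]' 35
```

```text
time: 24.78
position: [0.4816, -0.1128, 0.2234]
eef_rot: [[-0.995, -0.104, 0.004], [-0.104, 0.995, -0.0], [-0.004, -0.001, -1.0]]
wrist_force: [0.0, 0.1, 7.2]
grip_width: 0.296
finger_force: 34.3
```

```bash
python3 -m inch '[{"travel":[0,0,-1.5],"rot":[0,0,0],"grip":0.7},{"travel":[0,0,-3],"rot":[0,0,0],"grip":0.7},{"travel":[0,0,-3],"rot":[0,0,0],"grip":0.7},{"travel":[-0.9,1.5,-2.0],"rot":[0,0,0],"grip":0.7},{"travel":[-1.6,2.8,0],"rot":[0,0,0],"grip":0.7},{"travel":[-1.9,3.2,0],"rot":[0,0,0],"grip":0.7},{"travel":[-1.9,3.2,0],"rot":[0,0,0],"grip":0.7},{"travel":[-1.9,3.2,0],"rot":[0,0,0],"grip":0.7},{"travel":[-1.9,3.2,0],"rot":[0,0,0],"grip":0.7},{"travel":[-1.9,3.2,0],"rot":[0,0,0],"grip":0.7},{"travel":[-1.6,2.8,0],"rot":[0,0,0],"grip":0.7},{"travel":[-1.3,2.3,0],"rot":[0,0,0],"grip":0.7}]'
python3 -m inch '[{"travel":[0,0,0],"rot":[0,0,0],"grip":0.7},{"travel":[0,0,0],"rot":[0,0,0],"grip":0.7},{"travel":[0,0,0],"rot":[0,0,0],"grip":0.7},{"travel":[0,0,0],"rot":[0,0,0],"grip":0.7}]'
python3 - <<'E'
from h import *
im,info=look('wrist','');i=im.astype(int);cv2.imwrite('pics/lw.png',im)
s=ctrl.state();p=np.array(s['position']);R=np.array(s['eef_rot'])
print('hole expected px',proj('wrist',(.6035,.155,.056),info))
for n in['loupe_well','loupe']:print(n,[(np.round(d['centre'],4),round(d['confidence'],2)) for d in ctrl.landmark_of('wrist',n)])
hsv=cv2.cvtColor(im,cv2.COLOR_BGR2HSV)
# rows: where light wood switches to hole
u0,v0=[int(x) for x in proj('wrist',(.6035,.155,.056),info)]
wood=(i[...,2]>170)&(i[...,0]<i[...,2]-30)
for v in range(max(v0-30,0),v0+5,8):
    r=np.where(wood[v])[0];l=r[r<u0-5];q=r[r>u0+5];print(v,l.max() if len(l) else None,q.min() if len(q) else None)
col=np.where(wood[:v0-5,u0])[0];print('top edge',col.max() if len(col) else None)
for d in ctrl.cut_out('wrist','loupe')[:2]:
    c=max(cv2.findContours(d['mask'].astype(np.uint8),0,1)[0],key=cv2.contourArea);print('loupe mask',d['confidence'],cv2.boundingRect(c))
E
```

```text
time: 25.78
position: [0.6031, 0.1579, 0.3168]
eef_rot: [[-0.994, -0.106, 0.001], [-0.106, 0.994, 0.0], [-0.001, 0.0, -1.0]]
wrist_force: [1.0, -0.6, 0.4]
grip_width: 0.298
finger_force: 34.0
time: 26.12
position: [0.6022, 0.1543, 0.3167]
eef_rot: [[-0.995, -0.103, -0.001], [-0.103, 0.995, -0.0], [0.001, -0.0, -1.0]]
wrist_force: [0.6, -0.6, 0.1]
grip_width: 0.297
finger_force: 34.0
tcp [0.6022 0.1543 0.3167] w 0.297 t 26.1167
hole expected px (np.float64(319.09149796451214), np.float64(249.00055885798486))
loupe_well [(array([0.6025, 0.1529, 0.0409]), 0.76)]
loupe [(array([0.6061, 0.1539, 0.1347]), 0.75)]
219 290 348
227 283 355
235 280 358
243 278 360
251 278 364
top edge 208
loupe mask 0.85 (274, 262, 85, 105)
```

The hole (edges 278/362, far edge at row 208) agrees with (0.6035, 0.155). The loupe is upright in the pads, so lower it.

```bash
python3 -m inch '[{"travel":[-0.13,0.06,2.5],"rot":[0,0,0],"grip":0.7},{"travel":[0,0,2.5],"rot":[0,0,0],"grip":0.7},{"travel":[0,0,2.0],"rot":[0,0,0],"grip":0.7},{"travel":[0,0,0.8],"rot":[0,0,0],"grip":0.7},{"travel":[0,0,0.3],"rot":[0,0,0],"grip":0.7},{"travel":[0,0,0],"rot":[0,0,0],"grip":0.7},{"travel":[0,0,0],"rot":[0,0,0],"grip":0.7},{"travel":[0,0,0],"rot":[0,0,0],"grip":0.7}]'
```

```text
time: 26.98
position: [0.6045, 0.1562, 0.2375]
eef_rot: [[-0.995, -0.104, 0.003], [-0.104, 0.995, 0.001], [-0.003, 0.0, -1.0]]
wrist_force: [0.5, -0.4, 0.2]
grip_width: 0.296
finger_force: 34.0
```

```bash
python3 -m inch '[{"travel":[0,0,0.35],"rot":[0,0,0],"grip":0.7},{"travel":[0,0,0],"rot":[0,0,0],"grip":0.7},{"travel":[0,0,0],"rot":[0,0,0],"grip":0.7}]'
```

```text
time: 27.23
position: [0.6045, 0.1563, 0.2335]
eef_rot: [[-0.995, -0.104, 0.003], [-0.104, 0.995, 0.001], [-0.003, 0.0, -1.0]]
wrist_force: [2.3, 0.4, 2.6]
grip_width: 0.298
finger_force: 34.5
```

Floor height reached. Release, lift, back off toward the robot and check with the cameras.

```bash
python3 -m inch '[{"travel":[0,0,0],"rot":[0,0,0],"grip":0.2},{"travel":[0,0,0],"rot":[0,0,0],"grip":0},{"travel":[0,0,0],"rot":[0,0,0],"grip":-0.1},{"travel":[0,0,0],"rot":[0,0,0],"grip":-0.1},{"travel":[0,0,-1.5],"rot":[0,0,0],"grip":-0.1},{"travel":[0,0,-3],"rot":[0,0,0],"grip":-0.1},{"travel":[0,0,-3],"rot":[0,0,0],"grip":-0.1},{"travel":[0,0,-3],"rot":[0,0,0],"grip":-0.1},{"travel":[1.5,-1.5,-2],"rot":[0,0,0],"grip":-0.1},{"travel":[2.5,-2.5,0],"rot":[0,0,0],"grip":-0.1},{"travel":[2.5,-2.5,0],"rot":[0,0,0],"grip":-0.1},{"travel":[0,0,0],"rot":[0,0,0],"grip":-0.1}]'
python3 -m inch '[{"travel":[0,0,0],"rot":[0,0,0],"grip":-0.1},{"travel":[0,0,0],"rot":[0,0,0],"grip":-0.1},{"travel":[0,0,0],"rot":[0,0,0],"grip":-0.1}]'
python3 - <<'E'
from h import *
print(ctrl.state()['position'])
for c in('wrist','side','scene'):
    im,info=look(c,'');cv2.imwrite(f'pics/end_{c}.png',im)
    for n in 'holder_ring round_watch dust_cover large_pot loupe square_watch small_pot'.split():
        print(c,n,[(np.round(d['centre'],3).tolist(),round(d['confidence'],2)) for d in ctrl.landmark_of(c,n)][:2])
E
```

```text
time: 28.23
position: [0.5416, 0.0812, 0.3567]
eef_rot: [[-0.995, -0.1, -0.006], [-0.1, 0.995, -0.003], [0.006, -0.002, -1.0]]
wrist_force: [-1.2, -0.3, -0.1]
grip_width: 0.552
finger_force: 0.0
time: 28.48
position: [0.5466, 0.0852, 0.3573]
eef_rot: [[-0.995, -0.104, 0.001], [-0.104, 0.995, 0.0], [-0.001, 0.0, -1.0]]
wrist_force: [-0.4, 0.0, 0.3]
grip_width: 0.552
finger_force: 0.0
[0.54656287 0.0852244  0.35727119]
tcp [0.5466 0.0852 0.3573] w 0.552 t 28.4833
wrist holder_ring []
wrist round_watch []
wrist dust_cover [([0.616, -0.01, 0.055], 0.83)]
wrist large_pot [([0.61, 0.071, 0.048], 0.75)]
wrist loupe [([0.613, 0.072, 0.045], 0.73), ([0.606, 0.156, 0.051], 0.62)]
wrist square_watch [([0.451, 0.195, 0.037], 0.61)]
wrist small_pot [([0.459, 0.086, 0.04], 0.83)]
tcp [0.5461 0.085  0.357 ] w 0.548 t 28.8833
side holder_ring []
side round_watch []
side dust_cover [([0.617, -0.013, 0.058], 0.86)]
side large_pot [([0.61, 0.066, 0.046], 0.86)]
side loupe [([0.61, 0.156, 0.05], 0.78)]
side square_watch [([0.454, 0.198, 0.04], 0.72)]
side small_pot [([0.46, 0.092, 0.042], 0.92)]
tcp [0.5459 0.0847 0.3573] w 0.554 t 29.2833
scene holder_ring [([0.563, -0.322, -0.001], 0.68), ([0.481, -0.325, -0.001], 0.53)]
scene round_watch []
scene dust_cover [([0.614, -0.009, 0.058], 0.94)]
scene large_pot [([0.613, 0.069, 0.046], 0.82)]
scene loupe [([0.603, 0.159, 0.046], 0.73)]
scene square_watch [([0.452, 0.204, 0.037], 0.55)]
scene small_pot [([0.462, 0.089, 0.037], 0.49)]
```

Landmarks from all three cameras put the cover origin at z≈0.058, the pot at ≈0.047 and the loupe at ≈0.049. Those are their seats, each within a few mm of centre, and the look-alikes have not moved. I'm handing it in.

```bash
python3 -c "
from station import ctrl
print(ctrl.close_job())"
```

```text
the job is handed in; nothing more can be done
None
```

I handed the job in at about 29 s: the ring, watch and dust cover are on the stand, and the large pot and loupe are in their wells. The square watch and small pot were left where they were. The final check was by measurement only, since all 14 picture views were used; no verdict came back.

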